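# Close up the polish tins and turn the sign

## Robot

A 7-joint arm with a two-finger parallel gripper is mounted at the origin on a cart in front of the work surface, level with it; the furniture and walls round the work are solid. World frame = base frame: x ahead of the robot, y to its left, z up, the work surface at z = 0. Lengths are in m, angles in rad, forces in N, time in s.
With the tool pointing down it reaches from about 0.425 to 0.875 m from the base axis. Payload 4.7 kg.
Tool frame: the origin (TCP) lies at the very end of the fingers, on their centre line; the grasp point (between the pads) lies 19 mm behind it; z points along the fingers, y is the line along which they close (so a half turn about z gives the same grasp; the last joint's range is limited). The gripper opens to 87 mm and grips with 3 to 60 N. Pads are 19 mm wide; open, the fingers measure 117 mm over their backs; the gripper's body (75 mm by 190 mm) begins 51 mm behind the grasp point.
Start: joints at [-1.149, 0.321, -0.07, 1.45, 0.023, 1.371, -0.057], TCP at [0.258, 0.597, 0.223] pointing down, gripper open.
Joint ranges: [-2.86, 2.86], [-0.3, 2.09], [-1.38, 1.24], [0.06, 2.45], [-1.56, 4.7], [0.09, 2.05], [-2.69, 2.69]. Speed limits (rad/s): [2.57, 2.57, 3.14, 3.14, 3.14, 3.14, 3.14].

## Interface

Orientations are given as a rotation vector (axis times angle).
In Python, from bench import ctrl, vision gives the robot as it stands.
- The arm moves only by the tool jog_arm, never from a script. Its argument "increments" is a list of rows, each an object of numbers: "tx", "ty", "tz": the shift along the tool's x, y, z in mm; "wx", "wy", "wz": the turn, a rotation vector about the tool's x, y, z in rad; "gripper": the opening, from 0 (shut) to 1 (fully open). In form: [{"tx": .., "ty": .., "tz": .., "wx": .., "wy": .., "wz": .., "gripper": ..}, ...]. A call has exactly 5 rows; each row is the pose to reach, as a shift and turn from the pose commanded when the call began, along the tool's axes at that moment; what a row does not reach only later rows make up. A row lasts 1/12 s, in which the tool goes at most 41.7 mm and 7.16 degrees, less where a joint would pass 70% of its speed; a pose out of reach is approached as far as the arm can. A call with a gripper value outside its range is refused whole. The fingers move at their own pace and stop on an object; "grip_force" is the grip in N (left out, the last holds). Time passes only in rows, so rows that repeat a pose let the fingers close, or fill a call up. It gives the time, the measured TCP pose, the force, the opening and the grip force at its end, in the units of the state.
- ctrl.get_state(): the state, without advancing time (a new reading comes with each control period).
- vision.get_image(name): name is "scene" or "top" or "wrist"; returns a dict with "color" (480x640x3 uint8, blue, green, red), "fx", "fy", "cx", "cy" (pixels), "extrinsics" (4x4, takes a point from world to camera coordinates). Camera axes: x right, y down, z forward; pixel columns grow to the right and rows downward; lengths in m; the calibration is good to about 2 mm. The wrist camera is an equidistant fisheye: a pixel r from the principal point sees the ray r / f radians off the axis. A picture is of the moment at which its call begins. There is no depth.
- ctrl.close_job(): hands the job in; it is judged then, once.
Trained networks look in the newest picture that a camera, given by its name, has taken for a name from the list of things; names that differ only in an ending like _2 or _b are one class to them, and where a whole thing is asked for, a point or a joint stands for the part that bears it (a point fixed in the world has none). Each returns a list of dicts, best first, with "conf" (0 to 1); they miss things now and then, are a little off and sometimes report something else, mostly with a low value. They report only what shows in the picture. A call takes as long as a camera call. They do not tell look-alikes from the thing itself.
- vision.spot_in(camera, thing): "bbox" ([left, top, right, bottom] in pixels, round what is visible of it).
The state is a dict: "time": time; "joint_positions": joint angles; "qd": joint speeds; "joint_torque": joint torques, N m; "position": TCP position; "tool_rot": TCP orientation; "ft_force": force on the tool from outside, world axes, zero at the start; "torque": the same for the moment, N m; "grip_width": opening from 0.0 (shut) to 1.0 (fully open); "grip_force": force on a finger pad.
Only numpy, scipy, OpenCV 4.12 (cv2) and the standard library are available. Lean on these libraries where they do the work, as an engineer would, in place of code of your own. Each camera call takes 0.05 s, during which the arm holds its last target. There are 200 camera calls.

## Task

Close up the shoe-polish stand on the counter: press down the raised lids of the three polish tins in front of you, between the little swivel sign and the rubber heel (not the shut ones in the far left corner), until each is fully home. Only then turn the sign half a turn, so that its face with the solid disc looks to the front where the ring was, square with its foot. Leave the tins standing where they are and do not disturb the spool, the tape measure or the rubber heel.

Things in the scene. Friction and masses are not known exactly. Their poses are not given: they have to be found in the camera images.
- tin_0: Round shoe-polish tin with a red press-on lid and bare metal lower part, 68 mm in diameter, loose on the counter, always upright. Origin: centre of its underside, z up. With the lid home it is 22 mm high in all.
- tin_0_lid (a joint): How far the lid of tin_0 stands up above its home position, in m: 0 is fully home; it starts 4 to 9 mm up. The flat lid top is at 22 mm plus this value above the tin's origin. The lid only slides straight up and down, stays where it is left, and takes about 6 N to push down; it does not spring back. At 0 it meets a firm stop.
- tin_1: Round shoe-polish tin with a black press-on lid and bare metal lower part, 68 mm in diameter, loose on the counter, always upright. Origin: centre of its underside, z up. With the lid home it is 22 mm high in all.
- tin_1_lid (a joint): How far the lid of tin_1 stands up above its home position, in m: 0 is fully home; it starts 4 to 9 mm up. The flat lid top is at 22 mm plus this value above the tin's origin. The lid only slides straight up and down, stays where it is left, and takes about 6 N to push down; it does not spring back. At 0 it meets a firm stop.
- tin_2: Round shoe-polish tin with a blue press-on lid and bare metal lower part, 68 mm in diameter, loose on the counter, always upright. Origin: centre of its underside, z up. With the lid home it is 22 mm high in all.
- tin_2_lid (a joint): How far the lid of tin_2 stands up above its home position, in m: 0 is fully home; it starts 4 to 9 mm up. The flat lid top is at 22 mm plus this value above the tin's origin. The lid only slides straight up and down, stays where it is left, and takes about 6 N to push down; it does not spring back. At 0 it meets a firm stop.
- sign_stand: Fixed stand of a small swivel sign: a dark rectangular steel foot 60 mm (its x) by 90 mm (its y), 12 mm high, with a short steel post in the middle that carries the wooden sign plate. Origin: centre of the foot's underside, on the vertical turning axis, z up; its -x is its front and looks roughly towards the robot (within about 20 degrees).
- sign (a joint): Angle of the sign plate about the vertical axis, rad, counter-clockwise from above. At 0 the plate is parallel to the long side of the foot and the ring face looks to the stand's front (-x); at pi or -pi the disc face does. Turns freely either way (stops at -7 and 7) with light friction (0.02 N m), stays where it is left. Starts within 0.2 of 0.
- sign_edge (a point): Middle of one upright edge of the sign plate, 45 mm from the turning axis and 100 mm above the counter. On the stand's +y side (left, seen from the robot) when joint sign is 0, on its -y side when it is pi or -pi.
- sign_top (a point): Middle of the sign plate's top edge, on the turning axis, 138 mm above the counter; nothing is above it. The wooden plate is 90 mm wide, 76 mm high, 10 mm thick, from 62 to 138 mm above the counter. One face has a dark ring inlaid in its middle, the other a solid dark disc, both 38 mm across and practically flush.
- spool: Bystander: wooden thread spool with pale thread standing upright, 32 mm diameter, 50 mm high. Origin: centre of its underside.
- measure: Bystander: yellow tape measure lying flat, 58x69 mm, 29 mm high. Origin: centre of its underside.
- heel: Bystander: black rubber heel block, 56x54 mm, 12 mm high. Origin: centre of its underside.
There are look-alikes about, which are no part of the job. What is shaped like the sign_stand but red is not meant.

How it is judged:
On the way, in this order (a step that is already met when the one before it is completed fails the run):
1. all three lids are fully home (value of joint each of tin_0_lid, tin_1_lid, tin_2_lid below 0.0015 m), for 0.2 s.
2. the sign shows its disc face to the front (y of sign_edge in the frame of sign_stand below -0.0415 m), for 0.2 s.
At the end, for the whole second after the job is handed in: All three lids are within 1.5 mm of home, the tins stand upright on the counter, and the sign rests with its disc face to the front of its stand, within about 22 degrees of square with the foot (all of step 1 and y of sign_edge in the frame of sign_stand below -0.0415 m and velocity of joint sign between -0.1 and 0.1 rad/s and angle between each of tin_0, tin_1, tin_2's own z axis and vertical below 0.1 rad and height (world z) of each of tin_0, tin_1, tin_2 below 0.01 m); the robot touches nothing.
It fails at once if a polish tin was pushed more than 4 cm from its place or tipped over (distance of any of tin_0, tin_1, tin_2 from where it was at the start of the episode above 0.04 m or angle between any of tin_0, tin_1, tin_2's own z axis and vertical above 0.5 rad).
It fails at once if the spool, tape measure or heel was moved more than 2 cm or tipped (distance of any of spool, measure, heel from where it was at the start of the episode above 0.02 m or angle between any of spool, measure, heel's own z axis and vertical above 0.5 rad).
It also fails if it takes over 72 s, if anything falls off the work surface, if the arm or the gripper's body presses on something with over 40 N, if the wrist force passes 120 N, or if a joint passes its speed limit or range.

## Working session

There is one attempt and no reset: what is moved stays moved. The work goes in short steps, Python scripts to look and compute and a tool call to move; the robot and the scene stay as the last step left them, time stands still between calls to the robot, and variables do not carry over. Pictures are saved under pics/ and viewed, at most 10 in all, crops included, and the job is handed in when it is done.

Besides the shell and the picture viewer there is one more tool, called after "Emit:" as name(argument=value, ...), one argument or row to a line, values as JSON. jog_arm: Moves the arm, as the interface text tells. Its arguments: {"type":"object","properties":{"increments":{"type":"array"},"grip_force":{"type":"number"}},"required":["increments"]}

```bash
mkdir -p pics; ls; python3 - <<'E'
from bench import ctrl, vision
import cv2
s=ctrl.get_state(); print(s['time'],s['position'],s['tool_rot'],s['ft_force'],s['grip_width'])
ims=[]
for c in ('top','scene'):
    d=vision.get_image(c); cv2.imwrite(f'pics/{c}0.png',d['color'])
    print(c,d['fx'],d['cx'],d['cy'],d['extrinsics'].tolist() if hasattr(d['extrinsics'],'tolist') else d['extrinsics'])
    for t in ('tin_0','tin_1','tin_2','sign_stand','sign','heel','spool','measure'):
        print(t,[([round(v) for v in r['bbox']],round(r['conf'],2)) for r in vision.spot_in(c,t)[:4]])
E
```

```text
pics
0.0 [0.25763326 0.59614897 0.22147199] [-6.36108961e-01 -3.07625859e+00  2.98904793e-03] [ 0.25166671  0.8431485  -0.91343154] 0.9996113528872876
top 437.58396762039644 318.23216959197146 242.0595467017945 [[-0.027206244809276848, -0.9994779497746592, 0.017425503080859092, 0.06340718931534894], [-0.9800522305871909, 0.023236276982876527, -0.1973770522453054, 0.5410853328677452], [0.19686910769455085, -0.022447791566619094, -0.9801727659394198, 0.9120879756966803], [0.0, 0.0, 0.0, 1.0]]
tin_0 [([408, 252, 442, 283], 0.91), ([332, 233, 366, 266], 0.87), ([294, 272, 326, 305], 0.69)]
tin_1 [([408, 252, 442, 283], 0.91), ([332, 233, 366, 266], 0.87), ([294, 272, 326, 305], 0.69)]
tin_2 [([408, 252, 442, 283], 0.91), ([332, 233, 366, 266], 0.87), ([294, 272, 326, 305], 0.69)]
sign_stand [([187, 232, 239, 269], 0.89), ([113, 254, 175, 298], 0.7)]
sign [([180, 234, 231, 254], 0.9), ([113, 251, 164, 285], 0.85)]
heel [([451, 259, 482, 289], 0.6)]
spool [([255, 194, 271, 214], 0.67)]
measure [([239, 291, 274, 321], 0.68)]
scene 553.3075970117662 317.3787361583647 235.07370562073746 [[-0.7881927978680828, -0.615336167971488, -0.010654284351735505, 0.4671645612201964], [-0.26360244772340635, 0.35319445275592865, -0.8976454913253165, 0.22509723257203787], [0.5561167709601211, -0.7047092158675127, -0.4405894439592072, 1.1925378720574011], [0.0, 0.0, 0.0, 1.0]]
tin_0 [([379, 235, 399, 252], 0.94), ([326, 251, 351, 272], 0.94), ([332, 272, 360, 296], 0.69)]
tin_1 [([379, 235, 399, 252], 0.94), ([326, 251, 351, 272], 0.94), ([332, 272, 360, 296], 0.69)]
tin_2 [([379, 235, 399, 252], 0.94), ([326, 251, 351, 272], 0.94), ([332, 272, 360, 296], 0.69)]
sign_stand [([246, 295, 269, 329], 0.93), ([221, 309, 252, 369], 0.92), ([401, 232, 418, 240], 0.74)]
sign [([219, 309, 239, 342], 0.78)]
heel [([399, 231, 417, 241], 0.45)]
spool []
measure [([316, 299, 344, 323], 0.66)]
```

View pics/top0.png

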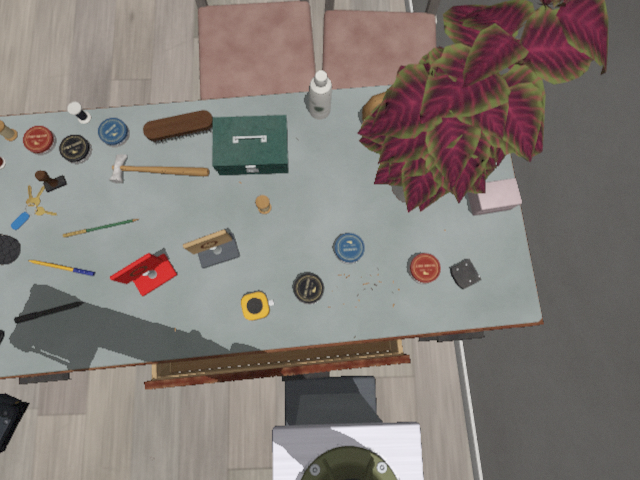

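View pics/scene0.png

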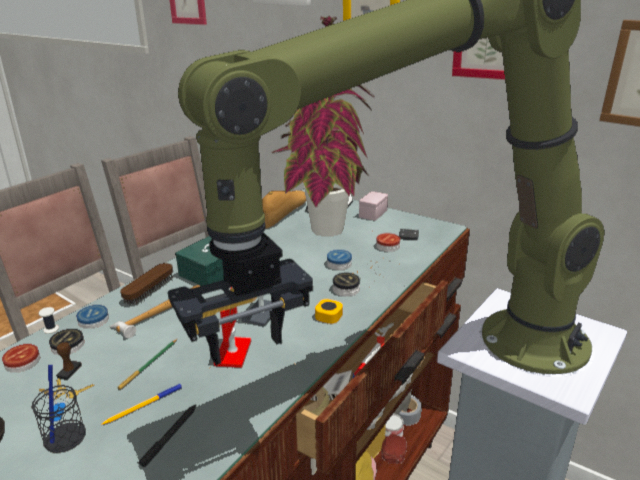

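Top picture: the raised tins between sign and heel are black (309,288), blue (349,247) and red (425,267). The shut tins are at (38,139), (74,148) and (113,131). There are two signs: grey foot at (217,250) and red foot at (145,270). The grey one is meant, since the red one is excluded. I'll enlarge it to confirm.

```bash
cat > h.py <<'E'
import numpy as np, cv2
from scipy.spatial.transform import Rotation as Ro
from bench import ctrl, vision
def ray(d,px,z):
    E=np.array(d['extrinsics']);R,t=E[:3,:3],E[:3,3]
    u,v=px
    r=R.T@np.array([(u-d['cx'])/d['fx'],(v-d['cy'])/d['fy'],1]); c=-R.T@t
    return c+r*(z-c[2])/r[2]
def proj(d,p):
    E=np.array(d['extrinsics']);q=E[:3,:3]@np.array(p)+E[:3,3]
    return np.array([d['fx']*q[0]/q[2]+d['cx'],d['fy']*q[1]/q[2]+d['cy']])
def jog(p,yaw=None):
    """mm shift in tool axes to world p; yaw= wanted world angle of tool y (mod pi), tool down"""
    s=ctrl.get_state();R=Ro.from_rotvec(s['tool_rot'])
    print('shift mm',np.round(R.inv().apply(np.array(p)-s['position'])*1e3,1),'z axis',np.round(R.as_matrix()[:,2],3))
    y=R.as_matrix()[:,1];a=np.arctan2(y[1],y[0])
    print('tool-y yaw',round(a,3),'joints',np.round(s['joint_positions'],2))
    if yaw is not None:
        dw=(yaw-a+np.pi/2)%np.pi-np.pi/2
        print('wz (tool z is down, so minus world)',round(-dw,3))
E
python3 - <<'E'
from h import *
d=vision.get_image('top')
for n,px in (('black',(309.5,288)),('blue',(349,247.5)),('red',(425,267.5))):
    p=ray(d,px,.028); print(n,p.round(3),np.hypot(*p[:2]).round(3))
print('heel',ray(d,(466,273),.012).round(3),'spool',ray(d,(263,200),.05).round(3),'meas',ray(d,(256,306),.029).round(3))
c=d['color'][222:282,170:250]
cv2.imwrite('pics/crop1.png',cv2.resize(c,None,fx=10,fy=10,interpolation=cv2.INTER_CUBIC))
jog([0.5,0.1,0.2])
E
```

```text
black [0.444 0.071 0.028] 0.45
blue [ 0.533 -0.02   0.028] 0.534
red [ 0.484 -0.189  0.028] 0.519
heel [ 0.471 -0.287  0.012] spool [0.643 0.171 0.05 ] meas [0.408 0.189 0.029]
shift mm [-419.3 -360.    22.6] z axis [ 0.  0. -1.]
tool-y yaw 1.163 joints [-1.15  0.32 -0.07  1.45  0.02  1.37 -0.06]
```

View pics/crop1.png

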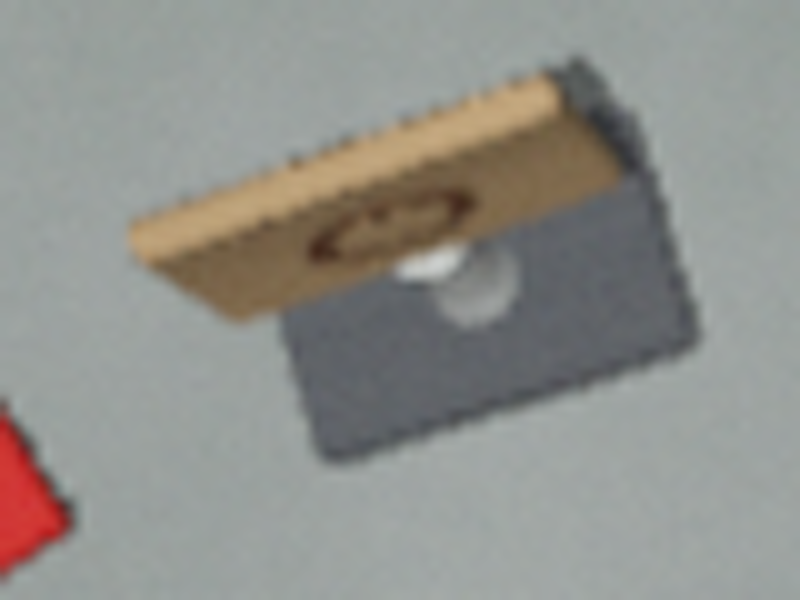

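Crop: the foot is grey and the ring face looks to the front-left of the picture's bottom. The foot's front edge runs from (202.5,268.2) to (239.8,256.5), and the plate's top centre line from (184,246.7) to (225.2,231). So this is the sign meant.

```bash
python3 - <<'E'
from h import *
d=vision.get_image('top')
a=ray(d,(202.5,268.2),.012);b=ray(d,(239.8,256.5),.012);c=ray(d,(228,228.5),.012)
print('foot',a.round(3),b.round(3),c.round(3),np.linalg.norm(a-b).round(3),np.linalg.norm(c-b).round(3))
u=(a-b)/np.linalg.norm(a-b);n=np.array([u[1],-u[0],0]); print('foot y dir yaw',np.arctan2(u[1],u[0]),'centre',((a+b)/2+.03*n).round(3))
e=ray(d,(184,246.7),.138);f=ray(d,(225.2,231),.138);v=e-f
print('plate',((e+f)/2).round(3),np.linalg.norm(v).round(3),'yaw',np.arctan2(v[1],v[0]))
jog([.444,.071,.07])
E
```

```text
foot [0.497 0.312 0.012] [0.521 0.228 0.012] [0.588 0.256 0.012] 0.088 0.072
foot y dir yaw 1.8581363369289152 centre [0.538 0.279 0.012]
plate [0.538 0.279 0.138] 0.087 yaw 1.9263604745797052
shift mm [-379.4 -408.8  152.6] z axis [ 0.  0. -1.]
tool-y yaw 1.163 joints [-1.15  0.32 -0.07  1.45  0.02  1.37 -0.06]
```

Emit:
jog_arm(
  increments=[
    {"tx": -380,"ty": -410,"tz": 0,"gripper": 0},
    {"tx": -380,"ty": -410,"tz": 0,"gripper": 0},
    {"tx": -380,"ty": -410,"tz": 0,"gripper": 0},
    {"tx": -380,"ty": -410,"tz": 0,"gripper": 0},
    {"tx": -380,"ty": -410,"tz": 0,"gripper": 0},
  ],
)

```text
validation failed for argument at $.in...
```

Emit:
jog_arm(
  increments=[
    {"tx": -380,"ty": -410,"tz": 0,"wx": 0,"wy": 0,"wz": 0,"gripper": 0},
    {"tx": -380,"ty": -410,"tz": 0,"wx": 0,"wy": 0,"wz": 0,"gripper": 0},
    {"tx": -380,"ty": -410,"tz": 0,"wx": 0,"wy": 0,"wz": 0,"gripper": 0},
    {"tx": -380,"ty": -410,"tz": 0,"wx": 0,"wy": 0,"wz": 0,"gripper": 0},
    {"tx": -380,"ty": -410,"tz": 0,"wx": 0,"wy": 0,"wz": 0,"gripper": 0},
  ],
)

```text
time: 1.42
position: [0.3276, 0.3984, 0.2226]
tool_rot: [0.636, 3.076, 0.001]
ft_force: [0.9, 0.3, -0.1]
grip_width: 0.706
grip_force: 0.0
```

Emit:
jog_arm(
  increments=[
    {"tx": -236,"ty": -255,"tz": 0,"wx": 0,"wy": 0,"wz": 0,"gripper": 0},
    {"tx": -236,"ty": -255,"tz": 0,"wx": 0,"wy": 0,"wz": 0,"gripper": 0},
    {"tx": -236,"ty": -255,"tz": 0,"wx": 0,"wy": 0,"wz": 0,"gripper": 0},
    {"tx": -236,"ty": -255,"tz": 0,"wx": 0,"wy": 0,"wz": 0,"gripper": 0},
    {"tx": -236,"ty": -255,"tz": 0,"wx": 0,"wy": 0,"wz": 0,"gripper": 0},
  ],
)

```text
time: 1.83
position: [0.3968, 0.2018, 0.2229]
tool_rot: [0.636, 3.076, 0.002]
ft_force: [-0.0, 0.5, -0.3]
grip_width: 0.325
grip_force: 0.0
```

```bash
python3 - <<'E'
from h import *
jog([.444,.071,.06]); print(ctrl.get_state()['position'])
E
```

```text
shift mm [ -95.1 -101.6  162.8] z axis [ 0.001  0.001 -1.   ]
tool-y yaw 1.163 joints [-0.77 -0.13  0.22  1.94  0.03  1.33  0.61]
[0.39680708 0.20182521 0.22292303]
```

Emit:
jog_arm(
  increments=[
    {"tx": -95,"ty": -102,"tz": 0,"wx": 0,"wy": 0,"wz": 0,"gripper": 0},
    {"tx": -95,"ty": -102,"tz": 40,"wx": 0,"wy": 0,"wz": 0,"gripper": 0},
    {"tx": -95,"ty": -102,"tz": 80,"wx": 0,"wy": 0,"wz": 0,"gripper": 0},
    {"tx": -95,"ty": -102,"tz": 120,"wx": 0,"wy": 0,"wz": 0,"gripper": 0},
    {"tx": -95,"ty": -102,"tz": 155,"wx": 0,"wy": 0,"wz": 0,"gripper": 0},
  ],
)

```text
time: 2.25
position: [0.4433, 0.0758, 0.0973]
tool_rot: [0.642, 3.071, 0.004]
ft_force: [0.3, 1.2, -0.0]
grip_width: 0.016
grip_force: 0.0
```

```bash
python3 - <<'E'
from h import *
jog([.444,.071,.021]); print(ctrl.get_state()['position'])
d=vision.get_image('wrist'); cv2.imwrite('pics/w1.png',d['color'])
d=vision.get_image('scene'); cv2.imwrite('pics/s1.png',cv2.resize(d['color'][220:320,290:430],None,fx=5,fy=5))
E
```

```text
shift mm [-2.3 -4.3 76.3] z axis [ 0.005  0.002 -1.   ]
tool-y yaw 1.159 joints [-0.64 -0.02  0.41  2.1   0.01  1.05  0.93]
[0.44329189 0.07575343 0.09732432]
```

View pics/w1.png

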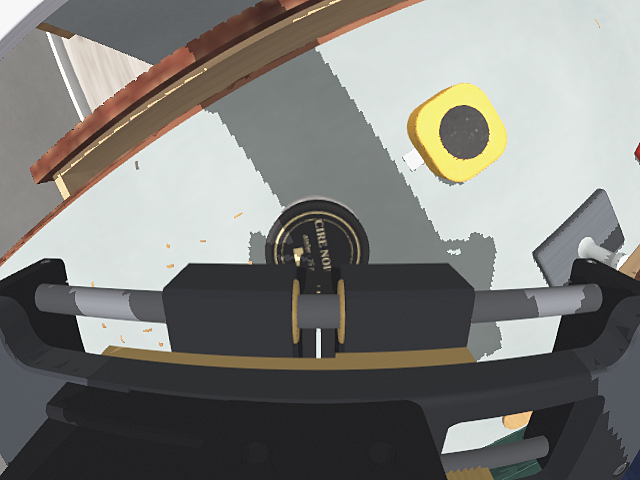

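Wrist picture: the black tin (318,245) lies straight below the shut fingers. I'll settle the arm and lower it a little first.

Emit:
jog_arm(
  increments=[
    {"tx": 0,"ty": 0,"tz": 15,"wx": 0,"wy": 0,"wz": 0,"gripper": 0},
    {"tx": 0,"ty": 0,"tz": 15,"wx": 0,"wy": 0,"wz": 0,"gripper": 0},
    {"tx": 0,"ty": 0,"tz": 15,"wx": 0,"wy": 0,"wz": 0,"gripper": 0},
    {"tx": 0,"ty": 0,"tz": 15,"wx": 0,"wy": 0,"wz": 0,"gripper": 0},
    {"tx": 0,"ty": 0,"tz": 15,"wx": 0,"wy": 0,"wz": 0,"gripper": 0},
  ],
)

```text
time: 2.77
position: [0.4423, 0.0792, 0.0837]
tool_rot: [0.634, 3.074, 0.003]
ft_force: [0.1, -0.5, -0.6]
grip_width: 0.005
grip_force: 0.0
```

Emit:
jog_arm(
  increments=[
    {"tx": -5,"ty": -7,"tz": 20,"wx": 0,"wy": 0,"wz": 0,"gripper": 0},
    {"tx": -5,"ty": -7,"tz": 40,"wx": 0,"wy": 0,"wz": 0,"gripper": 0},
    {"tx": -5,"ty": -7,"tz": 46,"wx": 0,"wy": 0,"wz": 0,"gripper": 0},
    {"tx": -5,"ty": -7,"tz": 46,"wx": 0,"wy": 0,"wz": 0,"gripper": 0},
    {"tx": -5,"ty": -7,"tz": 46,"wx": 0,"wy": 0,"wz": 0,"gripper": 0},
  ],
)

```text
time: 3.18
position: [0.4434, 0.0703, 0.0367]
tool_rot: [0.635, 3.076, 0.001]
ft_force: [0.9, -0.4, 1.6]
grip_width: 0.007
grip_force: 0.0
```

Emit:
jog_arm(
  increments=[
    {"tx": 0,"ty": 0,"tz": 4,"wx": 0,"wy": 0,"wz": 0,"gripper": 0},
    {"tx": 0,"ty": 0,"tz": 8,"wx": 0,"wy": 0,"wz": 0,"gripper": 0},
    {"tx": 0,"ty": 0,"tz": 12,"wx": 0,"wy": 0,"wz": 0,"gripper": 0},
    {"tx": 0,"ty": 0,"tz": 15,"wx": 0,"wy": 0,"wz": 0,"gripper": 0},
    {"tx": 0,"ty": 0,"tz": 16,"wx": 0,"wy": 0,"wz": 0,"gripper": 0},
  ],
)

```text
time: 3.6
position: [0.4446, 0.0706, 0.0226]
tool_rot: [0.636, 3.075, 0.003]
ft_force: [-8.2, -2.0, 31.9]
grip_width: 0.005
grip_force: 15.6
```

Emit:
jog_arm(
  increments=[
    {"tx": 0,"ty": 0,"tz": -35,"wx": 0,"wy": 0,"wz": 0,"gripper": 0},
    {"tx": -38,"ty": -15,"tz": -40,"wx": 0,"wy": 0,"wz": 0,"gripper": 0},
    {"tx": -76,"ty": -31,"tz": -40,"wx": 0,"wy": 0,"wz": 0,"gripper": 0},
    {"tx": -114,"ty": -46,"tz": -40,"wx": 0,"wy": 0,"wz": 0,"gripper": 0},
    {"tx": -118,"ty": -48,"tz": -35,"wx": 0,"wy": 0,"wz": 0,"gripper": 0},
  ],
)

```text
time: 4.02
position: [0.5382, -0.0273, 0.0572]
tool_rot: [0.643, 3.066, -0.003]
ft_force: [0.3, -0.6, 0.5]
grip_width: 0.003
grip_force: 0.0
```

```bash
python3 - <<'E'
from h import *
jog([.533,-.020,.0365])
d=vision.get_image('top')
for r in vision.spot_in('top','tin_0')[:4]:
    b=r['bbox'];print(np.round(b,1),r['conf'],ray(d,((b[0]+b[2])/2,(b[1]+b[3])/2),.02).round(3))
c=d['color'][222:312,285:405]; cv2.imwrite('pics/crop2.png',cv2.resize(c,None,fx=6,fy=6,interpolation=cv2.INTER_CUBIC))
E
```

```text
shift mm [ 7.9  4.6 20.6] z axis [ 0.008 -0.004 -1.   ]
tool-y yaw 1.157 joints [-0.47  0.24  0.52  1.94 -0.14  0.99  1.28]
[413.5 252.2 445.2 282. ] 0.91 [ 0.485 -0.202  0.02 ]
[297.2 273.3 322.2 305.2] 0.78 [0.442 0.071 0.02 ]
[333.2 249.3 348.3 263.5] 0.54 [ 0.515 -0.001  0.02 ]
```

View pics/crop2.png

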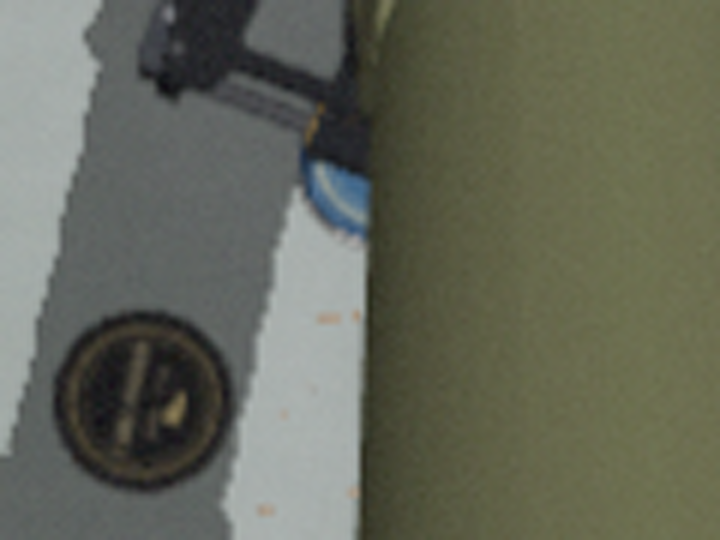

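The crop shows the black tin shut at its place and the blue tin under the fingers. Going down on blue.

Emit:
jog_arm(
  increments=[
    {"tx": 0,"ty": 0,"tz": 0,"wx": 0,"wy": 0,"wz": 0,"gripper": 0},
    {"tx": 0,"ty": 0,"tz": 8,"wx": 0,"wy": 0,"wz": 0,"gripper": 0},
    {"tx": 0,"ty": 0,"tz": 16,"wx": 0,"wy": 0,"wz": 0,"gripper": 0},
    {"tx": 0,"ty": 0,"tz": 20,"wx": 0,"wy": 0,"wz": 0,"gripper": 0},
    {"tx": 0,"ty": 0,"tz": 20,"wx": 0,"wy": 0,"wz": 0,"gripper": 0},
  ],
)

```text
time: 4.53
position: [0.5307, -0.02, 0.0335]
tool_rot: [-0.633, -3.074, 0.001]
ft_force: [-0.0, -0.7, 1.2]
grip_width: 0.007
grip_force: 0.0
```

Emit:
jog_arm(
  increments=[
    {"tx": 0,"ty": 0,"tz": 3,"wx": 0,"wy": 0,"wz": 0,"gripper": 0},
    {"tx": 0,"ty": 0,"tz": 6,"wx": 0,"wy": 0,"wz": 0,"gripper": 0},
    {"tx": 0,"ty": 0,"tz": 9,"wx": 0,"wy": 0,"wz": 0,"gripper": 0},
    {"tx": 0,"ty": 0,"tz": 12,"wx": 0,"wy": 0,"wz": 0,"gripper": 0},
    {"tx": 0,"ty": 0,"tz": 14,"wx": 0,"wy": 0,"wz": 0,"gripper": 0},
  ],
)

```text
time: 4.95
position: [0.5325, -0.0207, 0.0226]
tool_rot: [-0.636, -3.076, -0.002]
ft_force: [-9.2, 0.6, 30.6]
grip_width: 0.002
grip_force: 15.0
```

Emit:
jog_arm(
  increments=[
    {"tx": 0,"ty": 0,"tz": -38,"wx": 0,"wy": 0,"wz": 0,"gripper": 0},
    {"tx": -5,"ty": -40,"tz": -40,"wx": 0,"wy": 0,"wz": 0,"gripper": 0},
    {"tx": -10,"ty": -81,"tz": -40,"wx": 0,"wy": 0,"wz": 0,"gripper": 0},
    {"tx": -15,"ty": -122,"tz": -40,"wx": 0,"wy": 0,"wz": 0,"gripper": 0},
    {"tx": -20,"ty": -160,"tz": -40,"wx": 0,"wy": 0,"wz": 0,"gripper": 0},
  ],
)

```text
time: 5.37
position: [0.4866, -0.1777, 0.0614]
tool_rot: [0.635, 3.075, 0.0]
ft_force: [1.0, 0.6, -0.4]
grip_width: 0.006
grip_force: 0.0
```

Emit:
jog_arm(
  increments=[
    {"tx": -2,"ty": -14,"tz": 0,"wx": 0,"wy": 0,"wz": 0,"gripper": 0},
    {"tx": -2,"ty": -14,"tz": 10,"wx": 0,"wy": 0,"wz": 0,"gripper": 0},
    {"tx": -2,"ty": -14,"tz": 18,"wx": 0,"wy": 0,"wz": 0,"gripper": 0},
    {"tx": -2,"ty": -14,"tz": 25,"wx": 0,"wy": 0,"wz": 0,"gripper": 0},
    {"tx": -2,"ty": -14,"tz": 25,"wx": 0,"wy": 0,"wz": 0,"gripper": 0},
  ],
)

```text
time: 5.78
position: [0.4826, -0.187, 0.0337]
tool_rot: [-0.631, -3.074, -0.001]
ft_force: [-1.1, -0.7, -0.2]
grip_width: 0.006
grip_force: 0.0
```

```bash
python3 - <<'E'
from h import *
jog([.484,-.189,.022])
d=vision.get_image('top')
c=d['color'][222:312,335:485]; cv2.imwrite('pics/crop3.png',cv2.resize(c,None,fx=5,fy=5,interpolation=cv2.INTER_CUBIC))
E
```

```text
shift mm [-2.2 -1.3 11.7] z axis [-0.004  0.001 -1.   ]
tool-y yaw 1.166 joints [-0.24  0.26  0.62  2.   -0.18  0.95  1.64]
```

View pics/crop3.png

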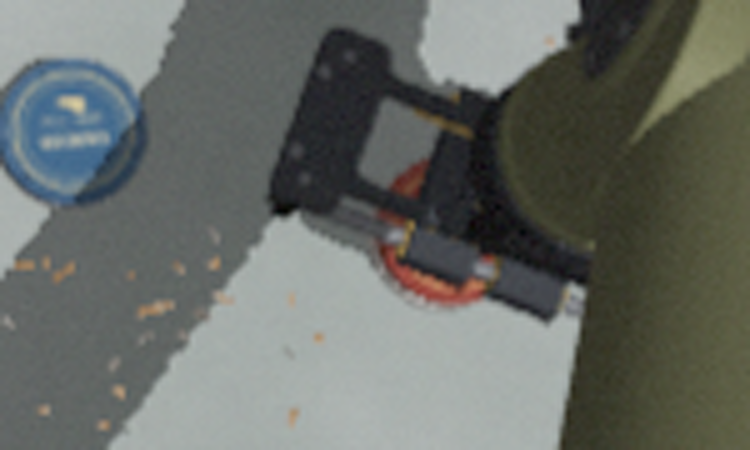

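The crop shows the blue tin shut and in place, and the red tin under the gripper. Pressing red.

Emit:
jog_arm(
  increments=[
    {"tx": 0,"ty": 0,"tz": 3,"wx": 0,"wy": 0,"wz": 0,"gripper": 0},
    {"tx": 0,"ty": 0,"tz": 6,"wx": 0,"wy": 0,"wz": 0,"gripper": 0},
    {"tx": 0,"ty": 0,"tz": 9,"wx": 0,"wy": 0,"wz": 0,"gripper": 0},
    {"tx": 0,"ty": 0,"tz": 12,"wx": 0,"wy": 0,"wz": 0,"gripper": 0},
    {"tx": 0,"ty": 0,"tz": 14,"wx": 0,"wy": 0,"wz": 0,"gripper": 0},
  ],
)

```text
time: 6.25
position: [0.4841, -0.1888, 0.0227]
tool_rot: [0.635, 3.076, 0.002]
ft_force: [-7.0, 3.9, 27.7]
grip_width: -0.0
grip_force: 14.0
```

Emit:
jog_arm(
  increments=[
    {"tx": 0,"ty": 0,"tz": -40,"wx": 0,"wy": 0,"wz": 0,"gripper": 0},
    {"tx": 0,"ty": 0,"tz": -80,"wx": 0,"wy": 0,"wz": 0,"gripper": 0},
    {"tx": 0,"ty": 0,"tz": -120,"wx": 0,"wy": 0,"wz": 0,"gripper": 0},
    {"tx": 0,"ty": 0,"tz": -160,"wx": 0,"wy": 0,"wz": 0,"gripper": 0.6},
    {"tx": 0,"ty": 0,"tz": -190,"wx": 0,"wy": 0,"wz": 0,"gripper": 0.6},
  ],
)

```text
time: 6.67
position: [0.4842, -0.1899, 0.2154]
tool_rot: [0.636, 3.073, 0.001]
ft_force: [0.9, -0.9, 0.5]
grip_width: 0.089
grip_force: 0.0
```

Emit:
jog_arm(
  increments=[
    {"tx": 135,"ty": 450,"tz": 0,"wx": 0,"wy": 0,"wz": 0,"gripper": 0.6},
    {"tx": 135,"ty": 450,"tz": 0,"wx": 0,"wy": 0,"wz": 0,"gripper": 0.6},
    {"tx": 135,"ty": 450,"tz": 0,"wx": 0,"wy": 0,"wz": 0,"gripper": 0.6},
    {"tx": 135,"ty": 450,"tz": 0,"wx": 0,"wy": 0,"wz": 0,"gripper": 0.6},
    {"tx": 135,"ty": 450,"tz": 0,"wx": 0,"wy": 0,"wz": 0,"gripper": 0.6},
  ],
)

```text
time: 7.08
position: [0.5076, 0.0196, 0.2122]
tool_rot: [0.636, 3.076, 0.002]
ft_force: [1.6, 0.3, -0.0]
grip_width: 0.448
grip_force: 0.0
```

```bash
python3 - <<'E'
from h import *
jog([.538,.279,.20],.356); print(ctrl.get_state()['position'])
E
```

```text
shift mm [ 75.  250.2  12.4] z axis [ 0.001  0.001 -1.   ]
tool-y yaw 1.163 joints [-0.53  0.01  0.44  1.83 -0.01  1.3   1.08]
wz (tool z is down, so minus world) 0.807
[0.5075607  0.01956637 0.21217971]
```

Emit:
jog_arm(
  increments=[
    {"tx": 75,"ty": 250,"tz": 0,"wx": 0,"wy": 0,"wz": 0.8,"gripper": 0.6},
    {"tx": 75,"ty": 250,"tz": 0,"wx": 0,"wy": 0,"wz": 0.8,"gripper": 0.6},
    {"tx": 75,"ty": 250,"tz": 0,"wx": 0,"wy": 0,"wz": 0.8,"gripper": 0.6},
    {"tx": 75,"ty": 250,"tz": 0,"wx": 0,"wy": 0,"wz": 0.8,"gripper": 0.6},
    {"tx": 75,"ty": 250,"tz": 0,"wx": 0,"wy": 0,"wz": 0.8,"gripper": 0.6},
  ],
)

```text
time: 7.5
position: [0.531, 0.2188, 0.212]
tool_rot: [1.529, 2.744, 0.001]
ft_force: [1.3, -0.7, 0.4]
grip_width: 0.599
grip_force: 0.0
```

```bash
python3 - <<'E'
from h import *
jog([.538,.279,.20],.356); print(ctrl.get_state()['position'])
E
```

```text
shift mm [47.5 37.6 12. ] z axis [ 0.  0. -1.]
tool-y yaw 0.554 joints [-0.72  0.17  0.32  1.67 -0.05  1.31  0.16]
wz (tool z is down, so minus world) 0.198
[0.53099104 0.21876761 0.21195289]
```

Emit:
jog_arm(
  increments=[
    {"tx": 47,"ty": 38,"tz": 10,"wx": 0,"wy": 0,"wz": 0.2,"gripper": 0.6},
    {"tx": 47,"ty": 38,"tz": 10,"wx": 0,"wy": 0,"wz": 0.2,"gripper": 0.6},
    {"tx": 47,"ty": 38,"tz": 10,"wx": 0,"wy": 0,"wz": 0.2,"gripper": 0.6},
    {"tx": 47,"ty": 38,"tz": 10,"wx": 0,"wy": 0,"wz": 0.2,"gripper": 0.6},
    {"tx": 47,"ty": 38,"tz": 10,"wx": 0,"wy": 0,"wz": 0.2,"gripper": 0.6},
  ],
)

```text
time: 7.92
position: [0.5386, 0.2754, 0.2018]
tool_rot: [1.787, 2.583, -0.002]
ft_force: [-0.4, 0.5, 0.2]
grip_width: 0.6
grip_force: 0.0
```

```bash
python3 - <<'E'
from h import *
jog([.538,.279,.108],.356); print(ctrl.get_state()['position'])
d=vision.get_image('wrist'); cv2.imwrite('pics/w2.png',d['color'])
E
```

```text
shift mm [ 3.7  0.7 93.8] z axis [ 0.    -0.001 -1.   ]
tool-y yaw 0.36 joints [-0.78  0.24  0.31  1.61 -0.07  1.31 -0.1 ]
wz (tool z is down, so minus world) 0.004
[0.53861186 0.27539219 0.20181875]
```

View pics/w2.png

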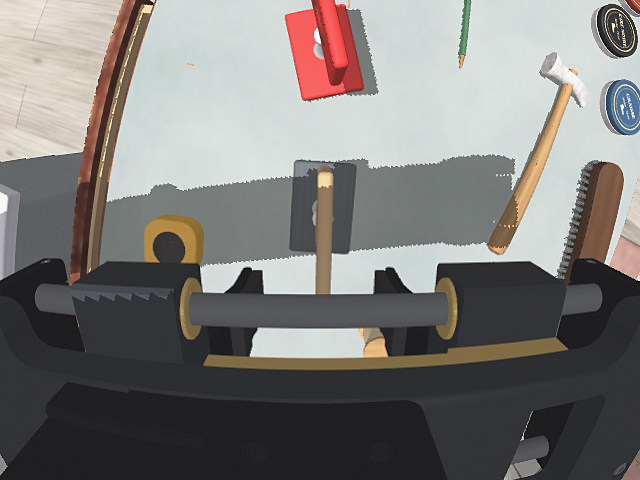

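Wrist picture: the plate is seen edge on at column 325, midway between the fingers (260 and 385). Nothing stands in the way, and the red sign is off at the top. Descending and gripping.

Emit:
jog_arm(
  increments=[
    {"tx": 3,"ty": 0,"tz": 30,"wx": 0,"wy": 0,"wz": 0,"gripper": 0.6},
    {"tx": 3,"ty": 0,"tz": 60,"wx": 0,"wy": 0,"wz": 0,"gripper": 0.6},
    {"tx": 3,"ty": 0,"tz": 85,"wx": 0,"wy": 0,"wz": 0,"gripper": 0.6},
    {"tx": 3,"ty": 0,"tz": 92,"wx": 0,"wy": 0,"wz": 0,"gripper": 0.6},
    {"tx": 3,"ty": 0,"tz": 92,"wx": 0,"wy": 0,"wz": 0,"gripper": 0.3},
  ],
)

```text
time: 8.38
position: [0.5362, 0.2773, 0.1083]
tool_rot: [-1.789, -2.581, 0.006]
ft_force: [-0.6, 0.1, 0.1]
grip_width: 0.574
grip_force: 0.0
```

Emit:
jog_arm(
  increments=[
    {"tx": 0,"ty": 0,"tz": 0,"wx": 0,"wy": 0,"wz": 0,"gripper": 0},
    {"tx": 0,"ty": 0,"tz": 0,"wx": 0,"wy": 0,"wz": 0,"gripper": 0},
    {"tx": 0,"ty": 0,"tz": 0,"wx": 0,"wy": 0,"wz": 0,"gripper": 0},
    {"tx": 0,"ty": 0,"tz": 0,"wx": 0,"wy": 0,"wz": 0,"gripper": 0},
    {"tx": 0,"ty": 0,"tz": 0,"wx": 0,"wy": 0,"wz": 0,"gripper": 0},
  ],
  grip_force=8,
)

```text
time: 8.8
position: [0.5378, 0.2801, 0.1111]
tool_rot: [1.787, 2.583, 0.003]
ft_force: [-0.3, -0.5, -1.1]
grip_width: 0.231
grip_force: 0.0
```

Emit:
jog_arm(
  increments=[
    {"tx": 0,"ty": 0,"tz": 0,"wx": 0,"wy": 0,"wz": 0,"gripper": 0},
    {"tx": 0,"ty": 0,"tz": 0,"wx": 0,"wy": 0,"wz": 0,"gripper": 0},
    {"tx": 0,"ty": 0,"tz": 0,"wx": 0,"wy": 0,"wz": 0,"gripper": 0},
    {"tx": 0,"ty": 0,"tz": 0,"wx": 0,"wy": 0,"wz": 0,"gripper": 0},
    {"tx": 0,"ty": 0,"tz": 0,"wx": 0,"wy": 0,"wz": 0,"gripper": 0},
  ],
  grip_force=8,
)

```text
time: 9.22
position: [0.5402, 0.2811, 0.1109]
tool_rot: [1.785, 2.581, 0.01]
ft_force: [7.4, 3.0, -3.8]
grip_width: 0.112
grip_force: 8.0
```

Emit:
jog_arm(
  increments=[
    {"tx": 0,"ty": 0,"tz": 0,"wx": 0,"wy": 0,"wz": -0.08,"gripper": 0},
    {"tx": 0,"ty": 0,"tz": 0,"wx": 0,"wy": 0,"wz": -0.2,"gripper": 0},
    {"tx": 0,"ty": 0,"tz": 0,"wx": 0,"wy": 0,"wz": -0.32,"gripper": 0},
    {"tx": 0,"ty": 0,"tz": 0,"wx": 0,"wy": 0,"wz": -0.44,"gripper": 0},
    {"tx": 0,"ty": 0,"tz": 0,"wx": 0,"wy": 0,"wz": -0.56,"gripper": 0},
  ],
)

```text
time: 9.63
position: [0.5403, 0.2812, 0.1108]
tool_rot: [0.993, 2.975, 0.008]
ft_force: [8.4, 5.5, -3.2]
grip_width: 0.116
grip_force: 8.0
```

Emit:
jog_arm(
  increments=[
    {"tx": 0,"ty": 0,"tz": 0,"wx": 0,"wy": 0,"wz": -0.12,"gripper": 0},
    {"tx": 0,"ty": 0,"tz": 0,"wx": 0,"wy": 0,"wz": -0.24,"gripper": 0},
    {"tx": 0,"ty": 0,"tz": 0,"wx": 0,"wy": 0,"wz": -0.36,"gripper": 0},
    {"tx": 0,"ty": 0,"tz": 0,"wx": 0,"wy": 0,"wz": -0.48,"gripper": 0},
    {"tx": 0,"ty": 0,"tz": 0,"wx": 0,"wy": 0,"wz": -0.6,"gripper": 0},
  ],
)

```text
time: 10.05
position: [0.5404, 0.2815, 0.1109]
tool_rot: [0.069, 3.134, 0.006]
ft_force: [8.0, 4.3, -3.6]
grip_width: 0.109
grip_force: 8.0
```

Emit:
jog_arm(
  increments=[
    {"tx": 0,"ty": 0,"tz": 0,"wx": 0,"wy": 0,"wz": -0.12,"gripper": 0},
    {"tx": 0,"ty": 0,"tz": 0,"wx": 0,"wy": 0,"wz": -0.24,"gripper": 0},
    {"tx": 0,"ty": 0,"tz": 0,"wx": 0,"wy": 0,"wz": -0.36,"gripper": 0},
    {"tx": 0,"ty": 0,"tz": 0,"wx": 0,"wy": 0,"wz": -0.4,"gripper": 0},
    {"tx": 0,"ty": 0,"tz": 0,"wx": 0,"wy": 0,"wz": -0.4,"gripper": 0},
  ],
)

```text
time: 10.47
position: [0.5404, 0.2816, 0.1109]
tool_rot: [-0.548, 3.085, 0.004]
ft_force: [7.7, 3.9, -4.5]
grip_width: 0.114
grip_force: 8.0
```

```bash
python3 - <<'E'
from h import *
jog([.538,.279,.11],.29)
E
```

```text
shift mm [ 3.2 -1.7  0.9] z axis [ 0.007  0.004 -1.   ]
tool-y yaw 1.923 joints [-0.59  0.3   0.08  1.7  -0.03  1.13  1.42]
wz (tool z is down, so minus world) -1.509
```

Emit:
jog_arm(
  increments=[
    {"tx": 0,"ty": 0,"tz": 0,"wx": 0,"wy": 0,"wz": 0,"gripper": 0.4},
    {"tx": 0,"ty": 0,"tz": 0,"wx": 0,"wy": 0,"wz": 0,"gripper": 0.4},
    {"tx": 0,"ty": 0,"tz": 0,"wx": 0,"wy": 0,"wz": 0,"gripper": 0.4},
    {"tx": 0,"ty": 0,"tz": -25,"wx": 0,"wy": 0,"wz": 0,"gripper": 0.4},
    {"tx": 0,"ty": 0,"tz": -60,"wx": 0,"wy": 0,"wz": 0,"gripper": 0.4},
  ],
)

```text
time: 10.88
position: [0.5343, 0.2781, 0.1666]
tool_rot: [0.545, -3.085, 0.005]
ft_force: [0.6, 0.5, -0.1]
grip_width: 0.373
grip_force: 0.0
```

Emit:
jog_arm(
  increments=[
    {"tx": 0,"ty": 0,"tz": 0,"wx": 0,"wy": 0,"wz": 0,"gripper": 0.4},
    {"tx": 0,"ty": 0,"tz": 0,"wx": 0,"wy": 0,"wz": 0.12,"gripper": 0.4},
    {"tx": 0,"ty": 0,"tz": 0,"wx": 0,"wy": 0,"wz": 0.24,"gripper": 0.4},
    {"tx": 0,"ty": 0,"tz": 0,"wx": 0,"wy": 0,"wz": 0.36,"gripper": 0.4},
    {"tx": 0,"ty": 0,"tz": 0,"wx": 0,"wy": 0,"wz": 0.48,"gripper": 0.4},
  ],
)

```text
time: 11.3
position: [0.537, 0.2796, 0.1701]
tool_rot: [-0.214, -3.134, 0.0]
ft_force: [-0.2, 0.1, -0.8]
grip_width: 0.398
grip_force: 0.0
```

Emit:
jog_arm(
  increments=[
    {"tx": 0,"ty": 0,"tz": 0,"wx": 0,"wy": 0,"wz": 2.6,"gripper": 0.4},
    {"tx": 0,"ty": 0,"tz": 0,"wx": 0,"wy": 0,"wz": 2.6,"gripper": 0.4},
    {"tx": 0,"ty": 0,"tz": 0,"wx": 0,"wy": 0,"wz": 2.6,"gripper": 0.4},
    {"tx": 0,"ty": 0,"tz": 0,"wx": 0,"wy": 0,"wz": 2.6,"gripper": 0.4},
    {"tx": 0,"ty": 0,"tz": 0,"wx": 0,"wy": 0,"wz": 2.6,"gripper": 0.4},
  ],
)

```text
time: 11.72
position: [0.5369, 0.2796, 0.17]
tool_rot: [-1.167, -2.916, 0.0]
ft_force: [0.6, -0.1, -0.5]
grip_width: 0.402
grip_force: 0.0
```

Emit:
jog_arm(
  increments=[
    {"tx": 0,"ty": 0,"tz": 0,"wx": 0,"wy": 0,"wz": 2,"gripper": 0.4},
    {"tx": 0,"ty": 0,"tz": 0,"wx": 0,"wy": 0,"wz": 2,"gripper": 0.4},
    {"tx": 0,"ty": 0,"tz": 0,"wx": 0,"wy": 0,"wz": 2,"gripper": 0.4},
    {"tx": 0,"ty": 0,"tz": 0,"wx": 0,"wy": 0,"wz": 2,"gripper": 0.4},
    {"tx": 0,"ty": 0,"tz": 0,"wx": 0,"wy": 0,"wz": 2,"gripper": 0.4},
  ],
)

```text
time: 12.13
position: [0.5369, 0.2796, 0.1699]
tool_rot: [-2.008, -2.416, 0.0]
ft_force: [0.3, -0.5, -0.5]
grip_width: 0.401
grip_force: 0.0
```

```bash
python3 - <<'E'
from h import *
jog([.5395,.280,.11],1.923);print(ctrl.get_state()['position'])
E
```

```text
shift mm [-0.1  2.6 59.9] z axis [-0. -0. -1.]
tool-y yaw 0.184 joints [-0.76  0.26  0.28  1.65 -0.07  1.25 -0.28]
wz (tool z is down, so minus world) 1.403
[0.53692156 0.27962505 0.16994612]
```

Emit:
jog_arm(
  increments=[
    {"tx": 0,"ty": 0,"tz": 0,"wx": 0,"wy": 0,"wz": 1.4,"gripper": 0.4},
    {"tx": 0,"ty": 0,"tz": 0,"wx": 0,"wy": 0,"wz": 1.4,"gripper": 0.4},
    {"tx": 0,"ty": 0,"tz": 0,"wx": 0,"wy": 0,"wz": 1.4,"gripper": 0.4},
    {"tx": 0,"ty": 0,"tz": 0,"wx": 0,"wy": 0,"wz": 1.4,"gripper": 0.4},
    {"tx": 0,"ty": 0,"tz": 0,"wx": 0,"wy": 0,"wz": 1.4,"gripper": 0.4},
  ],
)

```text
time: 12.55
position: [0.5369, 0.2796, 0.17]
tool_rot: [-2.653, -1.682, 0.0]
ft_force: [-1.1, 1.0, 0.9]
grip_width: 0.403
grip_force: 0.0
```

Emit:
jog_arm(
  increments=[
    {"tx": 0,"ty": 0,"tz": 0,"wx": 0,"wy": 0,"wz": 0.78,"gripper": 0.4},
    {"tx": 0,"ty": 0,"tz": 0,"wx": 0,"wy": 0,"wz": 0.78,"gripper": 0.4},
    {"tx": 0,"ty": 0,"tz": 0,"wx": 0,"wy": 0,"wz": 0.78,"gripper": 0.4},
    {"tx": 0,"ty": 0,"tz": 0,"wx": 0,"wy": 0,"wz": 0.78,"gripper": 0.4},
    {"tx": 0,"ty": 0,"tz": 0,"wx": 0,"wy": 0,"wz": 0.78,"gripper": 0.4},
  ],
)

```text
time: 12.97
position: [0.5369, 0.2796, 0.17]
tool_rot: [-3.042, -0.785, 0.0]
ft_force: [0.1, 0.8, -0.3]
grip_width: 0.399
grip_force: 0.0
```

```bash
python3 - <<'E'
from h import *
jog([.541,.282,.11],1.923)
d=vision.get_image('wrist'); cv2.imwrite('pics/w3.png',d['color'])
E
```

```text
shift mm [ 4.7 -0.1 60. ] z axis [-0. -0. -1.]
tool-y yaw -1.066 joints [-0.89  0.27  0.43  1.65 -0.12  1.25 -1.5 ]
wz (tool z is down, so minus world) 0.153
```

View pics/w3.png

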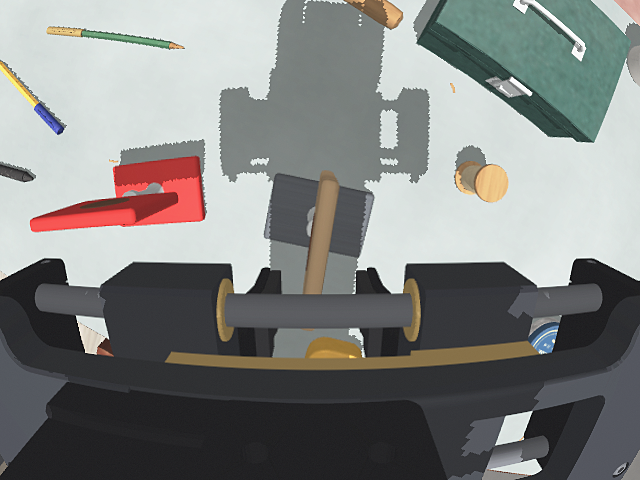

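The picture shows the plate between the fingers (columns 315–330), about 0.15 rad skewed as computed. The plate has stayed at its quarter turn.

Emit:
jog_arm(
  increments=[
    {"tx": 4,"ty": 0,"tz": 0,"wx": 0,"wy": 0,"wz": 0.1,"gripper": 0.4},
    {"tx": 4,"ty": 0,"tz": 0,"wx": 0,"wy": 0,"wz": 0.15,"gripper": 0.4},
    {"tx": 4,"ty": 0,"tz": 20,"wx": 0,"wy": 0,"wz": 0.15,"gripper": 0.4},
    {"tx": 4,"ty": 0,"tz": 45,"wx": 0,"wy": 0,"wz": 0.15,"gripper": 0.4},
    {"tx": 4,"ty": 0,"tz": 60,"wx": 0,"wy": 0,"wz": 0.15,"gripper": 0.4},
  ],
)

```text
time: 13.43
position: [0.5396, 0.2814, 0.1081]
tool_rot: [3.089, 0.569, -0.003]
ft_force: [-0.2, -0.7, -0.5]
grip_width: 0.399
grip_force: 0.0
```

Emit:
jog_arm(
  increments=[
    {"tx": 0,"ty": 0,"tz": 0,"wx": 0,"wy": 0,"wz": 0,"gripper": 0},
    {"tx": 0,"ty": 0,"tz": 0,"wx": 0,"wy": 0,"wz": 0,"gripper": 0},
    {"tx": 0,"ty": 0,"tz": 0,"wx": 0,"wy": 0,"wz": 0,"gripper": 0},
    {"tx": 0,"ty": 0,"tz": 0,"wx": 0,"wy": 0,"wz": 0,"gripper": 0},
    {"tx": 0,"ty": 0,"tz": 0,"wx": 0,"wy": 0,"wz": 0,"gripper": 0},
  ],
  grip_force=8,
)

```text
time: 13.85
position: [0.5416, 0.2821, 0.1115]
tool_rot: [-3.089, -0.565, -0.004]
ft_force: [0.3, -1.0, 3.5]
grip_width: 0.113
grip_force: 8.1
```

Emit:
jog_arm(
  increments=[
    {"tx": 0,"ty": 0,"tz": 0,"wx": 0,"wy": 0,"wz": 0,"gripper": 0},
    {"tx": 0,"ty": 0,"tz": 0,"wx": 0,"wy": 0,"wz": -0.1,"gripper": 0},
    {"tx": 0,"ty": 0,"tz": 0,"wx": 0,"wy": 0,"wz": -0.22,"gripper": 0},
    {"tx": 0,"ty": 0,"tz": 0,"wx": 0,"wy": 0,"wz": -0.34,"gripper": 0},
    {"tx": 0,"ty": 0,"tz": 0,"wx": 0,"wy": 0,"wz": -0.46,"gripper": 0},
  ],
)

```text
time: 14.27
position: [0.5412, 0.2827, 0.1115]
tool_rot: [-2.875, -1.263, -0.004]
ft_force: [-0.9, 0.0, 3.3]
grip_width: 0.116
grip_force: 8.0
```

Emit:
jog_arm(
  increments=[
    {"tx": 0,"ty": 0,"tz": 0,"wx": 0,"wy": 0,"wz": -0.12,"gripper": 0},
    {"tx": 0,"ty": 0,"tz": 0,"wx": 0,"wy": 0,"wz": -0.24,"gripper": 0},
    {"tx": 0,"ty": 0,"tz": 0,"wx": 0,"wy": 0,"wz": -0.36,"gripper": 0},
    {"tx": 0,"ty": 0,"tz": 0,"wx": 0,"wy": 0,"wz": -0.48,"gripper": 0},
    {"tx": 0,"ty": 0,"tz": 0,"wx": 0,"wy": 0,"wz": -0.6,"gripper": 0},
  ],
)

```text
time: 14.68
position: [0.5404, 0.2831, 0.1115]
tool_rot: [-2.373, -2.056, -0.003]
ft_force: [-2.7, 1.5, 4.3]
grip_width: 0.113
grip_force: 8.0
```

```bash
python3 - <<'E'
from h import *
jog([.541,.282,.11],.29)
E
```

```text
shift mm [-1.   0.7  1.5] z axis [ 0.     0.002 -1.   ]
tool-y yaw -0.143 joints [-0.76  0.32  0.28  1.7  -0.1   1.14 -0.59]
wz (tool z is down, so minus world) -0.433
```

Emit:
jog_arm(
  increments=[
    {"tx": 0,"ty": 0,"tz": 0,"wx": 0,"wy": 0,"wz": -0.12,"gripper": 0},
    {"tx": 0,"ty": 0,"tz": 0,"wx": 0,"wy": 0,"wz": -0.24,"gripper": 0},
    {"tx": 0,"ty": 0,"tz": 0,"wx": 0,"wy": 0,"wz": -0.35,"gripper": 0},
    {"tx": 0,"ty": 0,"tz": 0,"wx": 0,"wy": 0,"wz": -0.43,"gripper": 0},
    {"tx": 0,"ty": 0,"tz": 0,"wx": 0,"wy": 0,"wz": -0.43,"gripper": 0},
  ],
)

```text
time: 15.1
position: [0.5398, 0.283, 0.1114]
tool_rot: [-1.882, -2.513, -0.002]
ft_force: [-4.4, 1.1, 5.9]
grip_width: 0.115
grip_force: 8.0
```

Emit:
jog_arm(
  increments=[
    {"tx": 0,"ty": 0,"tz": 0,"wx": 0,"wy": 0,"wz": 0,"gripper": 0},
    {"tx": 0,"ty": 0,"tz": 0,"wx": 0,"wy": 0,"wz": 0,"gripper": 0.4},
    {"tx": 0,"ty": 0,"tz": 0,"wx": 0,"wy": 0,"wz": 0,"gripper": 0.4},
    {"tx": 0,"ty": 0,"tz": 0,"wx": 0,"wy": 0,"wz": 0,"gripper": 0.4},
    {"tx": 0,"ty": 0,"tz": 0,"wx": 0,"wy": 0,"wz": 0,"gripper": 0.4},
  ],
)

```text
time: 15.52
position: [0.5409, 0.2814, 0.1099]
tool_rot: [1.889, 2.51, 0.0]
ft_force: [-0.3, -0.3, -0.8]
grip_width: 0.326
grip_force: 0.0
```

Emit:
jog_arm(
  increments=[
    {"tx": 0,"ty": 0,"tz": -30,"wx": 0,"wy": 0,"wz": 0,"gripper": 0.4},
    {"tx": 0,"ty": 0,"tz": -60,"wx": 0,"wy": 0,"wz": 0,"gripper": 0.4},
    {"tx": 0,"ty": 0,"tz": -100,"wx": 0,"wy": 0,"wz": 0,"gripper": 0.4},
    {"tx": 40,"ty": 0,"tz": -120,"wx": 0,"wy": 0,"wz": 0,"gripper": 0.4},
    {"tx": 80,"ty": 0,"tz": -120,"wx": 0,"wy": 0,"wz": 0,"gripper": 0.4},
  ],
)

```text
time: 15.93
position: [0.5237, 0.3556, 0.2367]
tool_rot: [1.897, 2.498, 0.015]
ft_force: [1.2, 2.0, -0.2]
grip_width: 0.4
grip_force: 0.0
```

Emit:
jog_arm(
  increments=[
    {"tx": 40,"ty": 0,"tz": 0,"wx": 0,"wy": 0,"wz": 0,"gripper": 0.4},
    {"tx": 80,"ty": 0,"tz": 0,"wx": 0,"wy": 0,"wz": 0,"gripper": 0.4},
    {"tx": 120,"ty": 0,"tz": 0,"wx": 0,"wy": 0,"wz": 0,"gripper": 0.4},
    {"tx": 150,"ty": 0,"tz": 0,"wx": 0,"wy": 0,"wz": 0,"gripper": 0.4},
    {"tx": 150,"ty": 0,"tz": 0,"wx": 0,"wy": 0,"wz": 0,"gripper": 0.4},
  ],
)

```text
time: 16.35
position: [0.4712, 0.5102, 0.2285]
tool_rot: [-1.872, -2.516, -0.001]
ft_force: [-1.7, 1.2, -0.3]
grip_width: 0.399
grip_force: 0.0
```

```bash
python3 - <<'E'
from h import *
s=ctrl.get_state();print(s['time'],s['position'],np.round(s['ft_force'],1),np.abs(s['qd']).max())
d=vision.get_image('top')
cv2.imwrite('pics/crop4.png',cv2.resize(d['color'][180:330,110:490],None,fx=2,fy=2,interpolation=cv2.INTER_CUBIC))
for t in ('tin_0','heel','spool','measure'):
    for r in vision.spot_in('top',t)[:3]: print(t,np.round(r['bbox']),round(r['conf'],2))
E
```

```text
16.35 [0.47117335 0.51015717 0.22847537] [-1.7  1.2 -0.3] 0.05560712429778598
tin_0 [334. 236. 365. 263.] 0.88
tin_0 [293. 271. 324. 306.] 0.78
tin_0 [407. 255. 440. 282.] 0.74
heel [450. 259. 482. 288.] 0.89
heel [407. 254. 442. 286.] 0.32
spool [254. 194. 272. 215.] 0.75
measure [451. 256. 482. 292.] 0.6
```

View pics/crop4.png

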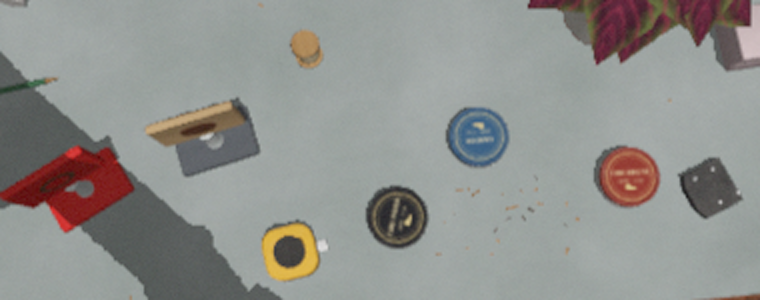

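The picture shows the solid disc facing front, square with the grey foot. The three lids are down, and the tins and bystanders are in place. The arm is clear, so I'm handing in.

```bash
python3 -c "
from bench import ctrl
print(ctrl.close_job())"
```

```text
the job is handed in; nothing more can be done
None
```

I pressed all three lids home first, then turned the sign half a turn so its disc face looks to the front, square with its foot; the job is handed in at about 16 s, with no verdict returned, and the last picture showed the tins, spool, tape measure and heel still in place.

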